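Thread the probe through both guides of the sample stand and hold it in the cup

TASK

First swing the hinged upper guide arm of the stand (it has a knob at its end) until its guide bushing is straight above the fixed lower bushing and let it come to rest there. Then take the probe from its parking stand, thread it upright down through the upper and then the lower bushing, and finish while still holding it there at rest, with its tip about half way down inside the green cup and its grip clear of the upper bushing. Do not touch or shift the cup, and leave the two bottles and the roll of tape undisturbed.

Things in the scene. Friction and masses are not known exactly. Their poses are not given: they have to be found in the camera images.
- guide_lever (a joint): hinge of the upper guide arm about the vertical axis of the stand's column, rad. 0: the upper bushing is straight above the lower one; growing values have the arm turned clockwise as seen from above (about -z); range -0.3 to 1.2. It starts somewhere between 0.4 and 0.95 and stays where it is left by light friction (0.06 N m); there is no stop or catch at 0.
- lever_pivot (a point): point on the hinge axis (the column's axis) at the mid-height of the upper guide arm, 117 mm above the worktop. Its x axis points from the lower bushing to the column, z is up. The column with its cap reaches 134 mm above the worktop.
- lever_knob (a point): centre of the knob for moving the upper guide arm: an upright black round post 14 mm across and 32 mm high at the free end of the arm, 148 mm from the hinge axis; this point is 140 mm above the worktop, the post's top 153 mm, the arm's upper face 122 mm. The rim of the upper bushing's flared mouth is 25 mm nearer the column than the knob's surface. The x axis points along the arm from the knob to the column.
- upper_mouth (a point): centre of the top rim of the upper bushing, on its vertical axis, 132 mm above the worktop and 100 mm from the hinge axis. White flanged bushing 24 mm high: bore 14 mm through the lower 14 mm, then flaring to a mouth 26 mm wide (32 mm outside) in the upper 10 mm; it moves with the arm.
- lower_mouth (a point): centre of the top rim of the fixed lower bushing, 77 mm above the worktop, 100 mm from the hinge axis; same shape and size as the upper bushing, so its lower face is 53 mm above the worktop. The axes of this point: x towards the column, z up.
- probe_grip (a point): point to grip on the probe: on its axis, 25 mm above the underside of the round white grip (26 mm across, 46 mm high). The probe is straight and round: below the grip a steel shaft 10 mm across and 130 mm long with a tapered tip; z points up along it; weight 50 to 100 g. At the start it hangs upright in the ring of the parking stand, the grip's underside resting on the ring, so it lifts straight out.
- probe_tip (a point): lower end of the probe's shaft, 155 mm below probe_grip on the axis; z points along the shaft to the grip.
- parking_stand: fixed parking stand of the probe: a small foot (100 x 70 x 8 mm), a post and a ring 30 mm outside, 16 mm inside, whose top is 140 mm above the worktop. Origin on the worktop under the ring's centre; the post is 45 mm from it along the x axis and no higher than the ring.
- stand: fixed two-guide stand: base plate 215 x 110 x 6 mm with a column, the fixed lower arm and the hinged upper arm. Origin on the worktop; x axis towards the column, which is at x = 80 mm, the lower bushing at x = -20 mm.
- sample_cup: small green open cup, 47 mm across and 38 mm high, standing loose on the stand's base plate right under the lower bushing. Origin at the centre of its underside, 6 mm above the worktop; its floor is 2 mm thick.
- white_bottle: bystander: white squeeze bottle with a pointed red tip, 42 mm across, 110 mm high; origin at the centre of its underside.
- brown_bottle: bystander: brown bottle with a black cap, 34 mm across, 66 mm high; origin at the centre of its underside.
- tape_roll: bystander: roll of tape lying flat, 96 mm across, 25 mm high; origin at the centre of its underside.
Mind the look-alikes: they are no part of the job. Of the things that look like the part that bears probe_grip, the largest one is meant.

How it is judged:
By the outcome, as a careful person would: the job done as asked, in the order asked, and still so for the second after the job is handed in, while the arm keeps its last pose, push and grip.
It also fails if it takes over 61 s, if anything falls off the work surface, if the arm or the gripper's body presses on something with over 40 N, if the wrist force passes 120 N, or if a joint passes its speed limit or range.

ROBOT

A 6-joint arm with a two-finger parallel gripper is mounted at the origin on a cart in front of the work surface, level with it; the furniture and walls round the work are solid. World frame = base frame: x ahead of the robot, y to its left, z up, the work surface at z = 0. Lengths are in m, angles in rad, forces in N, time in s.
With the tool pointing down it reaches from about 0.3 to 0.875 m from the base axis. Payload 6.4 kg.
Tool frame: the origin (TCP) lies on the centre line of the jaws, within the pads' length; the fingertips stand ahead of it and the grasp point (between the pads) lies 3 mm ahead of it (arm.tips_ahead is the z of the fingertips in the tool frame, in m); z points along the fingers, y is the line along which they close (so a half turn about z gives the same grasp; the last joint's range is limited). The gripper opens to 88 mm and grips with 3 to 60 N. Pads are 18 mm wide; open, the fingers measure 123 mm over their backs; the gripper's body (75 mm by 187 mm) begins 45 mm behind the grasp point.
Start: joints at [1.042, 0.181, 1.607, -0, 1.354, -0.206], TCP at [0.182, 0.545, 0.261] pointing down, gripper open.
Joint ranges: [-2.99, 2.99], [-0.89, 2.07], [0.3, 2.58], [-1.14, 4.28], [0, 2.63], [-3.12, 3.12]. Speed limits (rad/s): [2.57, 2.57, 3.01, 3.14, 3.14, 3.14].

INTERFACE

Orientations are given as a unit quaternion [w, x, y, z].
In Python, from bench import telemetry, viewer, order, arm gives the robot as it stands.
- The arm moves only by the tool step_arm, never from a script. Its argument "motion" is a list of rows, each an object of numbers: "dx", "dy", "dz": the shift along the tool's x, y, z in units of 50 cm (1.0 is 50 cm); "turn": the turn about the tool's z in units of 360 degrees (1.0 is 360 degrees). A call has 1 to 8 rows; each row is the pose to reach, as a shift and turn from the pose commanded when the call began, along the tool's axes at that moment, turning the shorter way round; what a row does not reach only later rows make up. A row lasts 1/8 s, in which the tool goes at most 62.5 mm and 10.7 degrees, less where a joint would pass 70% of its speed; a pose out of reach is approached as far as the arm can. A call with a number of a shift or a turn outside -1 to 1 is refused whole. A call with a gripper value outside its range is refused whole. "grip" is the gripper's target within -1 to 1 (fully open at 1, half-way at 0, shut at -1), set as the call begins (left out, the last holds). The fingers move at their own pace and stop on an object; "grip_force" is the grip in N (left out, the last holds). Time passes only in rows, so rows that repeat a pose let the fingers close. It gives the time, the measured TCP pose, the force, the opening and the grip force at its end, in the units of the state.
- telemetry.sense(): the state, without advancing time (a new reading comes with each control period).
- viewer.camera(name): name is "side" or "top"; returns a dict with "img" (384x512x3 uint8, red, green, blue), "depth" (384x512 float32, m along the optical axis (not along the pixel's ray), 0 where there is no reading), "mtx" (3x3 intrinsics, pixels), "eye" and "attitude" of the camera in the world. Camera axes: x right, y down, z forward; pixel columns grow to the right and rows downward; lengths in m; the calibration is good to about 2 mm. A picture is of the moment at which its call begins.
- order.sign_off(): hands the job in; it is judged then, once.
The state is a dict: "time_s": time; "joints": joint angles; "qd": joint speeds; "joint_efforts": joint torques, N m; "tool_pos": TCP position; "tcp_rot": TCP orientation; "ft_force": force on the tool from outside, world axes, zero at the start; "wrist_torque": the same for the moment, N m; "finger_gap": finger opening in m; "finger_force": force on a finger pad.
Only numpy, scipy, OpenCV 4.12 (cv2) and the standard library are available. Lean on these libraries where they do the work, as an engineer would, in place of code of your own. Each camera call takes 0.05 s, during which the arm holds its last target. There are 200 camera calls.

## Working session

There is one attempt and no reset: what is moved stays moved. The work goes in short steps, Python scripts to look and compute and a tool call to move; the robot and the scene stay as the last step left them, time stands still between calls to the robot, and variables do not carry over. Pictures are saved under pics/ and viewed, at most 10 in all, crops included, and the job is handed in when it is done.

Besides the shell and the picture viewer there is one more tool, called by a JSON object that holds its "api" and its "payload", one argument or row to a line. step_arm: Moves the arm, as the interface text tells. Shifts and turns lie within -1 to 1; 1 stands for 50 cm of shift or 360 degrees of turn. Its arguments: {"type":"object","properties":{"motion":{"type":"array","items":{"type":"object","properties":{"dx":{"type":"number","minimum":-1,"maximum":1},"dy":{"type":"number","minimum":-1,"maximum":1},"dz":{"type":"number","minimum":-1,"maximum":1},"turn":{"type":"number","minimum":-1,"maximum":1}}}},"grip":{"type":"number"},"grip_force":{"type":"number"}},"required":["motion"]}

```bash
ls; mkdir -p pics
cat > h.py <<'E'
import numpy as np, cv2
from scipy.spatial.transform import Rotation as R
from bench import telemetry, viewer, order, arm
def rot(q): return R.from_quat([q[1],q[2],q[3],q[0]]).as_matrix()
def att(c):
    a=np.array(c["attitude"]); return a if a.shape==(3,3) else rot(a)
def cam(n,save=None):
    c=viewer.camera(n); c["R"]=att(c); c["eye"]=np.array(c["eye"])
    if save: cv2.imwrite("pics/"+save,c["img"][:,:,::-1])
    return c
def ray(c,u,v): return c["R"]@np.linalg.inv(c["mtx"])@np.array([u,v,1.])
def plane(c,u,v,z):
    d=ray(c,u,v); return c["eye"]+d*(z-c["eye"][2])/d[2]
def cloud(c):
    h,w=c["depth"].shape; u,v=np.meshgrid(np.arange(w),np.arange(h))
    p=np.stack([u,v,np.ones_like(u)],-1)@np.linalg.inv(c["mtx"]).T*c["depth"][...,None]
    return p@c["R"].T+c["eye"]
def proj(c,p):
    q=c["mtx"]@c["R"].T@(np.array(p)-c["eye"]); return q[:2]/q[2]
E
python3 - <<'E'
from h import *
s=telemetry.sense(); print(s, arm.tips_ahead)
for n in("top","side"):
    c=cam(n,n+"0.png"); print(n,c["eye"],c["R"].round(3).tolist(),c["mtx"].tolist())
E
```

```text
pics
{'time_s': 0.0, 'joints': array([ 1.04170431e+00,  1.81527149e-01,  1.60795683e+00, -6.67622897e-07,
        1.35381899e+00, -2.06295920e-01]), 'qd': array([-0.00082435,  0.00251059, -0.00042531, -0.00025297, -0.00021412,
       -0.00164268]), 'joint_efforts': array([-1.70035342e-03, -4.33860326e+01, -3.41851687e+01,  6.99590030e-02,
        3.88734369e-02, -9.63362118e-05]), 'tool_pos': array([0.18213378, 0.54488324, 0.25984266]), 'tcp_rot': array([-3.07094631e-04,  1.60698110e-01,  9.87003235e-01, -7.98114898e-04]), 'ft_force': array([ 0.33694508, -0.03953138, -0.03569076]), 'wrist_torque': array([-0.00609682, -0.02847773, -0.01804369]), 'finger_force': 0.0, 'finger_gap': 0.08776446900409686} 0.022
top [0.44360824 0.02836782 1.2677329 ] [[-0.025, -0.996, 0.089], [-0.999, 0.026, 0.019], [-0.021, -0.088, -0.996]] [[458.08366059160943, 0.0, 265.41609367376253], [0.0, 458.08366059160943, 188.12072733204786], [0.0, 0.0, 1.0]]
side [ 0.43972532 -0.82219598  0.84415431] [[0.994, -0.065, 0.09], [-0.111, -0.635, 0.765], [0.007, -0.77, -0.638]] [[421.2705485154822, 0.0, 251.69203350767532], [0.0, 421.2705485154822, 185.51592486885664], [0.0, 0.0, 1.0]]
```

View pics/top0.png

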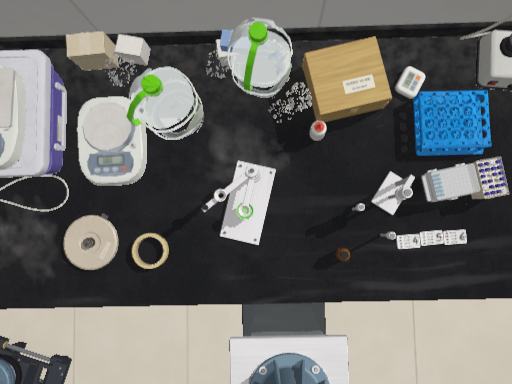

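View pics/side0.png

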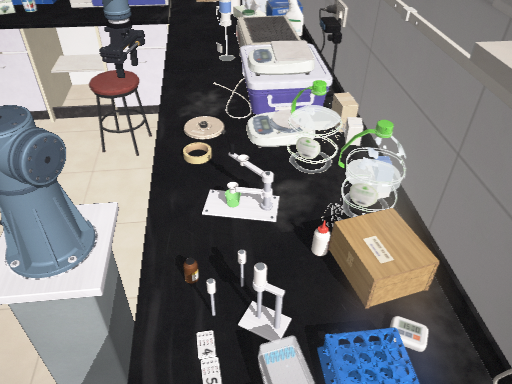

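The top view shows the stand: column (252,173), upper bushing (222,196), knob (209,207), and green cup and lower bushing (245,211). There are three probe-like things. A is in the parking stand at top (407,190) / side (260,275). B is thin and upright at top (361,207) / side (241,255). C is thin and upright at top (391,235) / side (211,285). A is the largest and sits in the ring, so I choose A and check it in a close crop.

Run:
```python
from h import *
t=cv2.imread("pics/top0.png"); s=cv2.imread("pics/side0.png")
a=cv2.resize(t[155:250,190:290],(400,380),interpolation=cv2.INTER_CUBIC)   #x4
b=cv2.resize(t[155:250,340:440],(400,380),interpolation=cv2.INTER_CUBIC)
cc=cv2.resize(s[145:225,195:295],(400,320)[:2],interpolation=cv2.INTER_CUBIC)[:220]
d=cv2.resize(s[240:345,195:295],(400,420),interpolation=cv2.INTER_CUBIC)[:220]
cv2.imwrite("pics/crop0.png",np.vstack([np.hstack([a,b]),np.hstack([cc,d])]))
c=cam("top"); P=cloud(c)
for n,(u,v) in dict(col=(252,173),ub=(222,196),knob=(209,207),cup=(245,211),probe=(407,190),B=(361,207),C=(391,235)).items():
    q=P[v-8:v+9,u-8:u+9].reshape(-1,3); q=q[q[:,2]<1]; z=q[:,2].max(); m=q[q[:,2]>z-.006]; print(n,z.round(3),m.mean(0).round(4),len(m))
```

```text
col 0.139 [0.589  0.0827 0.1352] 15
ub 0.137 [0.5291 0.1636 0.133 ] 39
knob 0.157 [0.5005 0.2015 0.1533] 25
cup 0.082 [0.493  0.1082 0.0777] 39
probe 0.193 [ 0.5203 -0.2843  0.1899] 52
B 0.129 [ 0.4922 -0.1857  0.1258] 30
C 0.128 [ 0.4197 -0.2595  0.1254] 37
```

View pics/crop0.png

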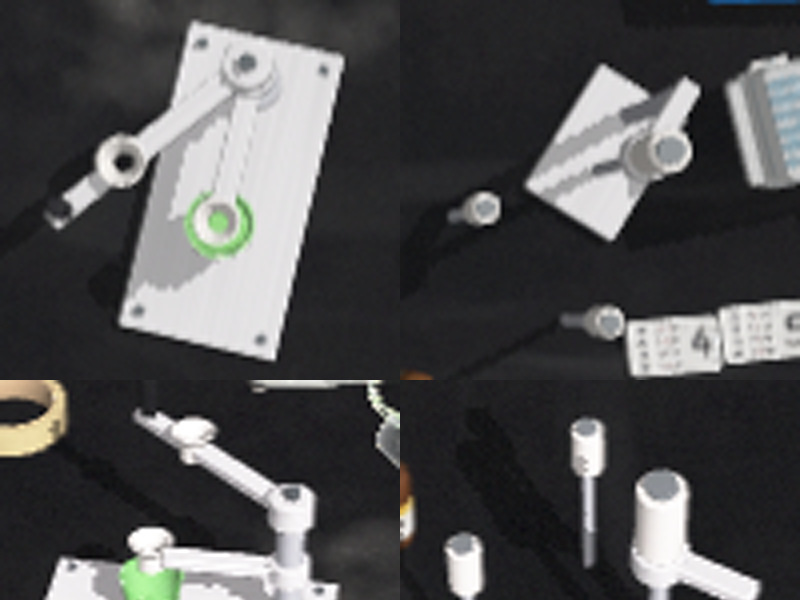

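Crop: A (crop (670,150) top, (660,490) side) is clearly the largest. It sits in the ring of the parking stand, while B and C are thinner.

```bash
cat >> h.py <<'E'
def go(x,y,z,yaw=None):
    """tool-frame units to reach world x,y,z with tool-y axis at yaw deg (mod 180)"""
    s=telemetry.sense(); T=rot(s["tcp_rot"]); d=T.T@(np.array([x,y,z])-s["tool_pos"])/.5
    cur=np.degrees(np.arctan2(T[1,1],T[0,1])); t=0
    if yaw is not None: t=-((yaw-cur+90)%180-90)/360
    print("d",d.round(4),"turn",round(t,4),"cur yaw",round(cur,2),"tcp",s["tool_pos"].round(4));
E
python3 - <<'E'
from h import *
go(.5005,.2015,.20,36.5); go(.5005,.2015,.15,36.5)
P=cloud(cam("top")); m=(P[...,2]>.16)&(P[...,2]<.6)&(np.hypot(P[...,0]-.5,P[...,1]-.2)<.2)
q=P[m]; print(len(q), q[np.argsort(np.hypot(q[:,0]-.575,q[:,1]-.256))[:3]])
E
```

```text
d [-0.8216 -0.4494  0.1205] turn 0.0972 cur yaw 71.51 tcp [0.1822 0.545  0.26  ]
d [-0.8216 -0.4493  0.2205] turn 0.0972 cur yaw 71.51 tcp [0.1822 0.545  0.26  ]
0 []
```

{"api": "step_arm", "payload": {
  "motion": [
    {"dx":-0.822,"dy":-0.449,"dz":0.12,"turn":0.097},
    {"dx":-0.822,"dy":-0.449,"dz":0.12,"turn":0.097},
    {"dx":-0.822,"dy":-0.449,"dz":0.12,"turn":0.097},
    {"dx":-0.822,"dy":-0.449,"dz":0.12,"turn":0.097},
    {"dx":-0.822,"dy":-0.449,"dz":0.12,"turn":0.097},
    {"dx":-0.822,"dy":-0.449,"dz":0.12,"turn":0.097},
    {"dx":-0.822,"dy":-0.449,"dz":0.12,"turn":0.097},
    {"dx":-0.822,"dy":-0.449,"dz":0.12,"turn":0.097}
  ],
  "grip": 0.2,
  "grip_force": 5
}}

```text
time_s: 1.2
tool_pos: [0.5025, 0.1995, 0.2003]
tcp_rot: [0.0, 0.451, 0.893, -0.0]
ft_force: [-0.1, -0.1, 0.0]
finger_gap: 0.0531
finger_force: 0.0
```

{"api": "step_arm", "payload": {
  "motion": [
    {"dx":0}
  ]
}}

```text
invalid input
```

Run:
```python
from h import *
go(.5005,.2015,.15,36.5); cam("side","s1.png")
```

```text
d [ 0.0056 -0.0009  0.1005] turn -0.0002 cur yaw 36.44 tcp [0.5025 0.1995 0.2003]
```

View pics/s1.png

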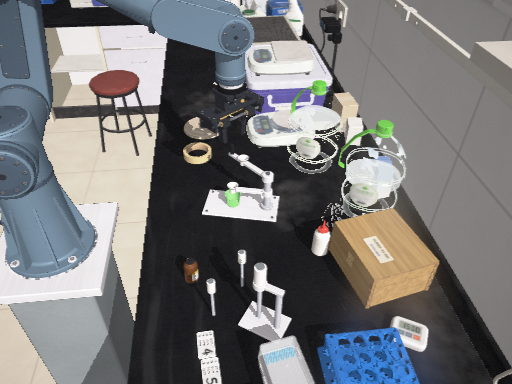

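The side view shows the gripper at about (232,130), above the free end of the arm at (231,153). The knob itself is black on black. The TCP agrees with the target, so I descend and grip.

{"api": "step_arm", "payload": {
  "motion": [
    {"dx":0.0056,"dy":-0.001,"dz":0.04,"turn":0},
    {"dx":0.0056,"dy":-0.001,"dz":0.08,"turn":0},
    {"dx":0.0056,"dy":-0.001,"dz":0.1,"turn":0},
    {"dx":0.0056,"dy":-0.001,"dz":0.1,"turn":0}
  ]
}}

```text
time_s: 1.75
tool_pos: [0.4983, 0.2041, 0.1501]
tcp_rot: [-0.001, 0.449, 0.893, -0.0]
ft_force: [-0.0, -0.1, 0.5]
finger_gap: 0.0529
finger_force: 0.0
```

{"api": "step_arm", "payload": {
  "motion": [
    {"dx":0,"dy":0,"dz":0,"turn":0},
    {"dx":0,"dy":0,"dz":0,"turn":0},
    {"dx":0,"dy":0,"dz":0,"turn":0},
    {"dx":0,"dy":0,"dz":0,"turn":0},
    {"dx":0,"dy":0,"dz":0,"turn":0},
    {"dx":0,"dy":0,"dz":0,"turn":0}
  ],
  "grip": -1,
  "grip_force": 5
}}

```text
time_s: 2.5
tool_pos: [0.499, 0.204, 0.1509]
tcp_rot: [0.0, 0.449, 0.893, 0.0]
ft_force: [-0.5, -0.0, 1.8]
finger_gap: 0.0138
finger_force: 5.0
```

Run:
```python
from h import *
s=telemetry.sense(); p=s["tool_pos"]; print(s["ft_force"],s["finger_gap"])
C=np.array([.589,.0827]); a0=np.degrees(np.arctan2(p[1]-C[1],p[0]-C[0])); r=np.hypot(*(p[:2]-C)); print(a0,r)
aT=np.degrees(np.arctan2(.1082-.0827,.493-.589)); print(aT)
for k in range(1,9):
    a=a0+(aT-a0)*k/8; q=C+.148*np.array([np.cos(np.radians(a)),np.sin(np.radians(a))]); go(*q,p[2],a-90)
```

```text
[-0.51574624 -0.02146341  1.79143688] 0.013759250544042282
126.57162189520855 0.15106165473186603
165.12431799836122
d [-0.0072 -0.0249 -0.    ] turn -0.0133 cur yaw 36.59 tcp [0.499  0.204  0.1509]
d [-0.0103 -0.0496 -0.    ] turn -0.0267 cur yaw 36.59 tcp [0.499  0.204  0.1509]
d [-0.0155 -0.0739 -0.    ] turn -0.0401 cur yaw 36.59 tcp [0.499  0.204  0.1509]
d [-0.0227 -0.0977 -0.    ] turn -0.0535 cur yaw 36.59 tcp [0.499  0.204  0.1509]
d [-0.0319 -0.1209 -0.    ] turn -0.0669 cur yaw 36.59 tcp [0.499  0.204  0.1509]
d [-0.043  -0.1431 -0.    ] turn -0.0803 cur yaw 36.59 tcp [0.499  0.204  0.1509]
d [-0.0559 -0.1644 -0.    ] turn -0.0937 cur yaw 36.59 tcp [0.499  0.204  0.1509]
d [-0.0706 -0.1845 -0.    ] turn -0.1071 cur yaw 36.59 tcp [0.499  0.204  0.1509]
```

{"api": "step_arm", "payload": {
  "motion": [
    {"dx":-0.001,"dy":-0.025,"dz":0,"turn":-0.0133},
    {"dx":-0.0045,"dy":-0.0505,"dz":0,"turn":-0.0267},
    {"dx":-0.01,"dy":-0.0755,"dz":0,"turn":-0.04},
    {"dx":-0.017,"dy":-0.0997,"dz":0,"turn":-0.0535},
    {"dx":-0.0265,"dy":-0.1235,"dz":0,"turn":-0.067},
    {"dx":-0.038,"dy":-0.146,"dz":0,"turn":-0.08},
    {"dx":-0.051,"dy":-0.1678,"dz":0,"turn":-0.0937},
    {"dx":-0.066,"dy":-0.188,"dz":0,"turn":-0.107}
  ]
}}

```text
time_s: 3.5
tool_pos: [0.4432, 0.1211, 0.151]
tcp_rot: [0.0, 0.128, 0.992, 0.0]
ft_force: [1.4, -0.1, 0.4]
finger_gap: 0.0137
finger_force: 5.0
```

{"api": "step_arm", "payload": {
  "motion": [
    {"dx":0,"dy":0,"dz":0,"turn":0},
    {"dx":0,"dy":0,"dz":0,"turn":0},
    {"dx":0,"dy":0,"dz":0,"turn":0},
    {"dx":0,"dy":0,"dz":0,"turn":0}
  ]
}}

```text
time_s: 4.0
tool_pos: [0.4434, 0.1217, 0.1509]
tcp_rot: [0.0, 0.13, 0.992, 0.0]
ft_force: [0.9, -1.1, 2.8]
finger_gap: 0.0141
finger_force: 5.0
```

Run:
```python
from h import *
s=telemetry.sense(); p=s["tool_pos"]; print(s["ft_force"],s["finger_gap"])
a=np.degrees(np.arctan2(p[1]-.0827,p[0]-.589));print(a,np.hypot(p[1]-.0827,p[0]-.589))
c=cam("top"); d=cam("side")
A=cv2.resize(c["img"][150:250,190:290],(400,400),interpolation=cv2.INTER_CUBIC); B=cv2.resize(d["img"][130:230,195:295],(400,400),interpolation=cv2.INTER_CUBIC)
cv2.imwrite("pics/c2.png",np.hstack([A,B])[:,:,::-1])
```

```text
[ 0.91016033 -1.08795005  2.81035547] 0.014074134706386321
164.9971155995828 0.15073880143994944
```

View pics/c2.png

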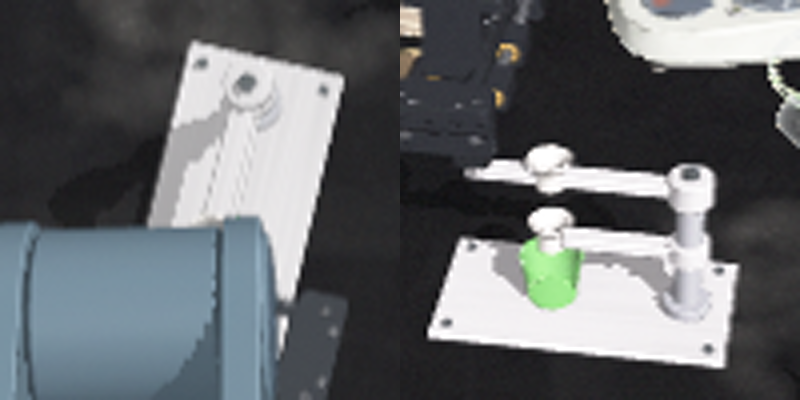

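The upper bushing (side crop (548,160)) sits straight above the lower one (550,220). I release and move towards the probe, then measure the alignment from there.

{"api": "step_arm", "payload": {
  "motion": [
    {"dx":0,"dy":0,"dz":0,"turn":0},
    {"dx":0,"dy":0,"dz":0,"turn":0},
    {"dx":0,"dy":0,"dz":-0.05,"turn":0},
    {"dx":0,"dy":0,"dz":-0.12,"turn":0},
    {"dx":0,"dy":0,"dz":-0.2,"turn":0},
    {"dx":0,"dy":0,"dz":-0.2,"turn":0}
  ],
  "grip": 0
}}

```text
time_s: 4.85
tool_pos: [0.4448, 0.1216, 0.2538]
tcp_rot: [0.003, 0.13, 0.992, 0.0]
ft_force: [0.6, 0.7, -0.5]
finger_gap: 0.0443
finger_force: 0.0
```

Run:
```python
from h import *
go(.5203,-.284,.25,90)
```

```text
d [-0.3543 -0.7451  0.0083] turn -0.0414 cur yaw 75.11 tcp [0.4448 0.1216 0.2538]
```

{"api": "step_arm", "payload": {
  "motion": [
    {"dx":-0.354,"dy":-0.745,"dz":0.008,"turn":0},
    {"dx":-0.354,"dy":-0.745,"dz":0.008,"turn":0},
    {"dx":-0.354,"dy":-0.745,"dz":0.008,"turn":0},
    {"dx":-0.354,"dy":-0.745,"dz":0.008,"turn":0},
    {"dx":-0.354,"dy":-0.745,"dz":0.008,"turn":0},
    {"dx":-0.354,"dy":-0.745,"dz":0.008,"turn":0},
    {"dx":-0.354,"dy":-0.745,"dz":0.008,"turn":0},
    {"dx":-0.354,"dy":-0.745,"dz":0.008,"turn":0}
  ]
}}

```text
time_s: 5.85
tool_pos: [0.5176, -0.2862, 0.2446]
tcp_rot: [-0.001, 0.131, 0.991, 0.001]
ft_force: [-0.4, 0.7, -0.9]
finger_gap: 0.0437
finger_force: 0.0
```

Run:
```python
from h import *
c=cam("top","t3.png"); P=cloud(c); c2=cam("side","s3.png")
print(telemetry.sense()["joints"].round(2))
def top(n,u,v,w=8,dz=.006):
    q=P[v-w:v+w+1,u-w:u+w+1].reshape(-1,3); z=q[:,2].max(); m=q[q[:,2]>z-dz]; print(n,z.round(3),m.mean(0).round(4),(m.min(0)+m.max(0))[:2].round(4)/2,len(m))
u,v=proj(c,(.493,.108,.132)).round().astype(int); print(u,v); top("upper",u,v,8)
u,v=proj(c,(.589,.0827,.134)).round().astype(int); top("col",u,v,8)
u,v=proj(c,(.446,.121,.153)).round().astype(int); top("knob",u,v,7)
A=cv2.resize(c["img"][150:250,190:290],(400,400),interpolation=cv2.INTER_CUBIC); B=cv2.resize(c2["img"][130:230,195:295],(400,400),interpolation=cv2.INTER_CUBIC)
cv2.imwrite("pics/c3.png",np.hstack([A,B])[:,:,::-1])
go(.5203,-.2843,.165)
```

```text
[-0.7   0.23  1.58  0.    1.33 -2.01]
243 209
upper 1.268 [0.4436 0.0284 1.2677] [0.4436  0.02835] 1
col 0.139 [0.5894 0.0842 0.1352] [0.5883  0.08355] 17
knob 0.158 [0.4471 0.1211 0.1541] [0.4474  0.12195] 20
d [-0.006  -0.0007  0.1601] turn 0 cur yaw 75.06 tcp [ 0.5177 -0.2834  0.2451]
```

View pics/c3.png

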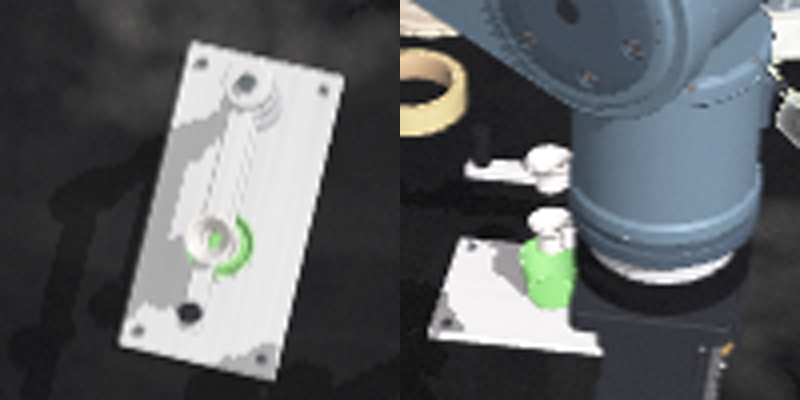

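The top crop shows the upper bushing at (212,243), with the green cup centred through it at (215,240). The knob is at (190,313). By measurement the arm's angle agrees with the target to within about 0.5°. Next I grip the probe.

{"api": "step_arm", "payload": {
  "motion": [
    {"dx":-0.006,"dy":-0.001,"dz":0,"turn":0},
    {"dx":-0.006,"dy":-0.001,"dz":0.03,"turn":0},
    {"dx":-0.006,"dy":-0.001,"dz":0.08,"turn":0},
    {"dx":-0.006,"dy":-0.001,"dz":0.12,"turn":0},
    {"dx":-0.006,"dy":-0.001,"dz":0.15,"turn":0},
    {"dx":-0.006,"dy":-0.001,"dz":0.15,"turn":0}
  ]
}}

```text
time_s: 6.7
tool_pos: [0.5205, -0.2842, 0.1701]
tcp_rot: [-0.001, 0.129, 0.992, 0.001]
ft_force: [0.4, -0.1, -0.7]
finger_gap: 0.0441
finger_force: 0.0
```

{"api": "step_arm", "payload": {
  "motion": [
    {"dx":0,"dy":0,"dz":0,"turn":0},
    {"dx":0,"dy":0,"dz":0,"turn":0},
    {"dx":0,"dy":0,"dz":0,"turn":0},
    {"dx":0,"dy":0,"dz":0,"turn":0},
    {"dx":0,"dy":0,"dz":0,"turn":0},
    {"dx":0,"dy":0,"dz":0,"turn":0}
  ],
  "grip": -1,
  "grip_force": 25
}}

```text
time_s: 7.45
tool_pos: [0.5217, -0.2857, 0.1727]
tcp_rot: [0.001, 0.13, 0.992, -0.0]
ft_force: [0.1, 0.3, 4.9]
finger_gap: 0.0254
finger_force: 25.0
```

{"api": "step_arm", "payload": {
  "motion": [
    {"dx":0,"dy":0,"dz":-0.03,"turn":0},
    {"dx":0,"dy":0,"dz":-0.08,"turn":0},
    {"dx":0,"dy":0,"dz":-0.15,"turn":0},
    {"dx":0,"dy":0,"dz":-0.22,"turn":0},
    {"dx":0,"dy":0,"dz":-0.3,"turn":0},
    {"dx":0,"dy":0,"dz":-0.36,"turn":0},
    {"dx":0,"dy":0,"dz":-0.38,"turn":0},
    {"dx":0,"dy":0,"dz":-0.38,"turn":0}
  ]
}}

```text
time_s: 8.45
tool_pos: [0.5211, -0.2852, 0.3618]
tcp_rot: [0.0, 0.13, 0.992, -0.0]
ft_force: [0.5, -0.1, -0.8]
finger_gap: 0.0251
finger_force: 25.0
```

Run:
```python
from h import *
s=telemetry.sense(); print(s["ft_force"],s["finger_gap"])
go(.4924,.1089,.362)
go(.4924,.1089,.362,165.3)
```

```text
[ 0.50460859 -0.08756797 -0.80667151] 0.025109135243977194
d [ 2.581e-01  7.471e-01 -7.000e-04] turn 0 cur yaw 75.1 tcp [ 0.5211 -0.2852  0.3618]
d [ 2.581e-01  7.471e-01 -7.000e-04] turn 0.2495 cur yaw 75.1 tcp [ 0.5211 -0.2852  0.3618]
```

{"api": "step_arm", "payload": {
  "motion": [
    {"dx":0.02,"dy":0.06,"dz":0,"turn":0},
    {"dx":0.055,"dy":0.16,"dz":0,"turn":0},
    {"dx":0.1,"dy":0.28,"dz":0,"turn":0},
    {"dx":0.14,"dy":0.4,"dz":0,"turn":0},
    {"dx":0.18,"dy":0.52,"dz":0,"turn":0},
    {"dx":0.22,"dy":0.64,"dz":0,"turn":0},
    {"dx":0.248,"dy":0.72,"dz":0,"turn":0},
    {"dx":0.258,"dy":0.747,"dz":0,"turn":0}
  ]
}}

```text
time_s: 9.45
tool_pos: [0.4912, 0.1111, 0.3599]
tcp_rot: [-0.002, 0.128, 0.992, -0.0]
ft_force: [-0.3, -0.9, -0.8]
finger_gap: 0.0253
finger_force: 25.0
```

{"api": "step_arm", "payload": {
  "motion": [
    {"dx":0,"dy":0,"dz":0,"turn":0},
    {"dx":0,"dy":0,"dz":0,"turn":0},
    {"dx":0,"dy":0,"dz":0,"turn":0}
  ]
}}

```text
time_s: 9.82
tool_pos: [0.4927, 0.1075, 0.3615]
tcp_rot: [-0.0, 0.131, 0.991, -0.0]
ft_force: [-0.6, -0.3, -0.5]
finger_gap: 0.0255
finger_force: 25.0
```

Run:
```python
from h import *
go(.4924,.1089,.362)
c=cam("side","s4.png"); s=telemetry.sense(); T=rot(s["tcp_rot"]); p=s["tool_pos"]
tip=p+T@[0,0,.1627]; print("tip",tip, proj(c,tip),"upper mouth",proj(c,(.4924,.1089,.132)), "grip", proj(c,p))
u,v=proj(c,tip).astype(int); print(u,v)
A=c["img"][v-60:v+90,u-60:u+60]; cv2.imwrite("pics/c4.png",cv2.resize(A,(480,600),interpolation=cv2.INTER_CUBIC)[:,:,::-1])
```

```text
d [ 0.0014  0.0026 -0.001 ] turn 0 cur yaw 74.98 tcp [0.4927 0.1075 0.3615]
tip [0.49271688 0.10755884 0.19889206] [230.91721074 149.40654691] upper mouth [231.34774638 168.98285541] grip [229.31427746  94.17957097]
230 149
```

View pics/c4.png

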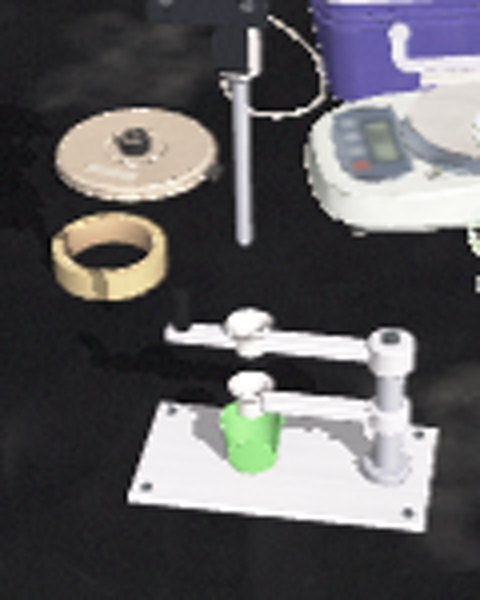

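The tip is at side px (231,150), straight above the upper mouth at (232,169.5). I refine it subpixel.

Run:
```python
from h import *
c=cam("side"); I=c["img"].astype(int); g=I.min(2)
go(.4924,.1089,.362)
s=telemetry.sense(); T=rot(s["tcp_rot"]); p=s["tool_pos"]
# shaft centre per row vs predicted axis
for z in (.25,.24,.23,.22,.21):
    q=p.copy(); q[2]=z; u,v=proj(c,q); r=g[int(round(v)),int(u)-8:int(u)+9].astype(float); w=np.clip(r-60,0,None); print("shaft",v.round(1),"pred",u.round(2),"seen",((np.arange(int(u)-8,int(u)+9)*w).sum()/w.sum()).round(2))
# rims
for n,z in(("up",.132),("low",.077)):
    u,v=proj(c,(.4924,.1089,z)); a=g[int(v)-6:int(v)+7,int(u)-12:int(u)+14]
    print(n,u.round(1),v.round(1)); print(a)
```

```text
d [ 0.0012  0.002  -0.0007] turn 0 cur yaw 75.0 tcp [0.4927 0.1078 0.3617]
shaft 133.1 pred 230.44 seen 229.93
shaft 136.4 pred 230.53 seen 230.4
shaft 139.6 pred 230.63 seen 230.45
shaft 142.8 pred 230.72 seen 230.48
shaft 145.9 pred 230.81 seen 230.62
up 231.3 169.0
[[ 31  30  29  30  30  30  28  31  31  34  31  31  30  31  33  31  31  30
   31  33  33  34  33  33  34  31]
 [ 30  29  27  30  34  30  32  32  30  33  33  32  32  34  30  33  31  31
   31  32  32  32  32  34  34  36]
 [ 26  29  30  30  31  30  32  32  35  32  32  31  34  32  28  30  32  33
   35  32  30  29  32  31  34  30]
 [ 30  30  30  31  34  28  33  31  31  32  35  36  33  32  34  30  29  30
   31  32  30  30  31  28  30  33]
 [ 29  31  32  30  32  28  30  32  33  31  87 141 158 214 165 102  49  35
   34  31  31  33  32  32  31  32]
 [ 31  29  27  30  26  30  30  30  68 214 254 255 255 255 254 252 251 190
   76  33  32  30  29  31  32  33]
 [ 28  28  28  33  32  33  31  31 242 254 255 255 255 255 254 250 239 235
  174  73  32  30  30  31  32  33]
 [ 31  29  30  31  29  29  28 124 240 252 254 255 255 255 253 246 22
[... 1320 characters left out ...]
51 239 201
  212 105  29  28  24  25  25  24]
 [ 29  28  29  29  31  30  32  36 210 244 252 254 255 255 253 245 226 183
  207 104  25  24  21  24  24  23]
 [ 19  22  27  32  31  31  34  32 140 215 248 254 252 249 239 219 169 150
  159  82  32  24  26  21  22  22]
 [ 23  22  22  21  30  30  32  36  44 181 224 210 248 249 200 126 197 247
  241 236 237 246 248 215 207 195]
 [ 21  22  21  25  21  33  36  37  39  45 122 206 242 236 244 228 183 240
  242 240 240 241 241 241 239 239]
 [ 23  23  23  21  27  31  34  39  39  83 146 165 158 170 173 224 183 235
  239 238 238 236 239 241 241 241]
 [122 120  89  74  63  39  27  71 131 148 151 193 229 248 249 249 210 238
  246 251 252 253 254 254 253 252]]
```

Run:
```python
from h import *
go(.4943,.1081,.302); go(.4943,.1081,.283)
```

```text
d [-0.0029  0.0014  0.1193] turn 0 cur yaw 75.0 tcp [0.4927 0.1078 0.3617]
d [-0.0029  0.0015  0.1573] turn 0 cur yaw 75.0 tcp [0.4927 0.1078 0.3617]
```

{"api": "step_arm", "payload": {
  "motion": [
    {"dx":-0.003,"dy":0.001,"dz":0.02,"turn":0},
    {"dx":-0.003,"dy":0.001,"dz":0.05,"turn":0},
    {"dx":-0.003,"dy":0.001,"dz":0.08,"turn":0},
    {"dx":-0.003,"dy":0.001,"dz":0.1,"turn":0},
    {"dx":-0.003,"dy":0.001,"dz":0.118,"turn":0},
    {"dx":-0.003,"dy":0.001,"dz":0.118,"turn":0},
    {"dx":-0.003,"dy":0.001,"dz":0.118,"turn":0},
    {"dx":-0.003,"dy":0.001,"dz":0.118,"turn":0}
  ]
}}

```text
time_s: 10.92
tool_pos: [0.4944, 0.1089, 0.3033]
tcp_rot: [0.001, 0.13, 0.992, 0.0]
ft_force: [0.7, 0.3, 0.1]
finger_gap: 0.0253
finger_force: 25.0
```

Run:
```python
from h import *
go(.4943,.1081,.27); c=cam("side"); 
cv2.imwrite("pics/c5.png",cv2.resize(c["img"][125:215,195:285],(600,600),interpolation=cv2.INTER_CUBIC)[:,:,::-1])
```

```text
d [-0.0002 -0.0017  0.0666] turn 0 cur yaw 75.1 tcp [0.4944 0.1089 0.3033]
```

View pics/c5.png

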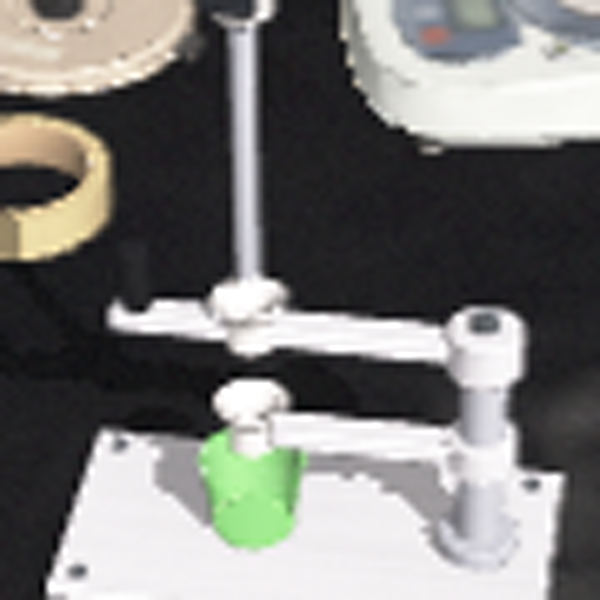

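The shaft (248,285) is centred on the upper mouth (249,300), so I insert.

{"api": "step_arm", "payload": {
  "motion": [
    {"dx":0,"dy":-0.001,"dz":0.01,"turn":0},
    {"dx":0,"dy":-0.001,"dz":0.02,"turn":0},
    {"dx":0,"dy":-0.001,"dz":0.03,"turn":0},
    {"dx":0,"dy":-0.001,"dz":0.04,"turn":0},
    {"dx":0,"dy":-0.001,"dz":0.05,"turn":0},
    {"dx":0,"dy":-0.001,"dz":0.06,"turn":0},
    {"dx":0,"dy":-0.001,"dz":0.07,"turn":0},
    {"dx":0,"dy":-0.001,"dz":0.07,"turn":0}
  ]
}}

```text
time_s: 11.98
tool_pos: [0.4937, 0.1085, 0.2672]
tcp_rot: [-0.0, 0.13, 0.992, -0.0]
ft_force: [0.2, 0.4, -1.4]
finger_gap: 0.0252
finger_force: 25.0
```

Run:
```python
from h import *
s=telemetry.sense(); print(s["ft_force"],s["wrist_torque"],s["finger_gap"])
go(.4943,.1081,.21); c=cam("side"); 
cv2.imwrite("pics/c6.png",cv2.resize(c["img"][125:215,195:285],(600,600),interpolation=cv2.INTER_CUBIC)[:,:,::-1])
```

```text
[ 0.23006742  0.37228142 -1.36635391] [ 0.05702755  0.01161239 -0.01140629] 0.025212249235917777
d [-0.0015 -0.0003  0.1144] turn 0 cur yaw 75.11 tcp [0.4937 0.1085 0.2672]
```

View pics/c6.png

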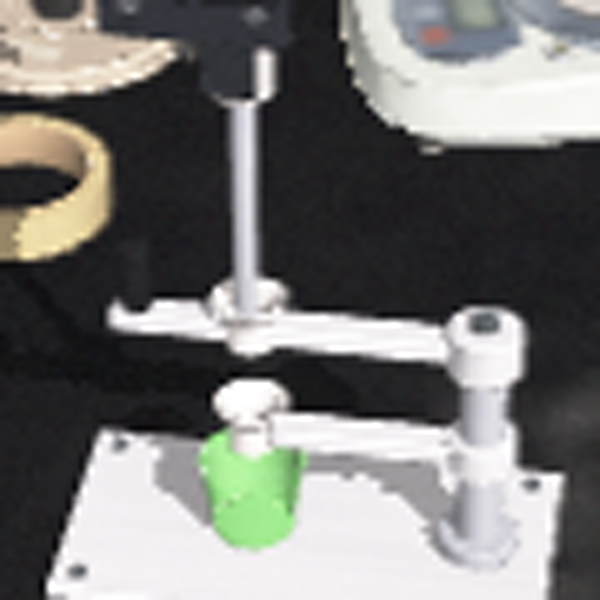

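It entered the upper bushing freely: the shaft is at (247,300) inside the rim, with no contact force. I continue.

{"api": "step_arm", "payload": {
  "motion": [
    {"dx":-0.001,"dy":0,"dz":0.012,"turn":0},
    {"dx":-0.001,"dy":0,"dz":0.024,"turn":0},
    {"dx":-0.001,"dy":0,"dz":0.036,"turn":0},
    {"dx":-0.001,"dy":0,"dz":0.048,"turn":0},
    {"dx":-0.001,"dy":0,"dz":0.06,"turn":0},
    {"dx":-0.001,"dy":0,"dz":0.07,"turn":0},
    {"dx":-0.001,"dy":0,"dz":0.08,"turn":0},
    {"dx":-0.001,"dy":0,"dz":0.08,"turn":0}
  ]
}}

```text
time_s: 13.02
tool_pos: [0.4942, 0.1083, 0.2272]
tcp_rot: [-0.0, 0.13, 0.992, -0.0]
ft_force: [-0.7, 0.2, -0.8]
finger_gap: 0.0255
finger_force: 25.0
```

Run:
```python
from h import *
s=telemetry.sense(); print(s["ft_force"],s["wrist_torque"],s["finger_gap"])
go(.4943,.1081,.189)
```

```text
[-0.67054176  0.15203419 -0.7643784 ] [-0.00630905  0.0307837  -0.00659655] 0.025475494579975107
d [-0.0004 -0.0004  0.0765] turn 0 cur yaw 75.11 tcp [0.4942 0.1083 0.2272]
```

{"api": "step_arm", "payload": {
  "motion": [
    {"dx":0,"dy":0,"dz":0.012,"turn":0},
    {"dx":0,"dy":0,"dz":0.024,"turn":0},
    {"dx":0,"dy":0,"dz":0.036,"turn":0},
    {"dx":0,"dy":0,"dz":0.048,"turn":0},
    {"dx":0,"dy":0,"dz":0.06,"turn":0},
    {"dx":0,"dy":0,"dz":0.07,"turn":0},
    {"dx":0,"dy":0,"dz":0.077,"turn":0},
    {"dx":0,"dy":0,"dz":0.077,"turn":0}
  ]
}}

```text
time_s: 14.02
tool_pos: [0.4943, 0.1083, 0.1889]
tcp_rot: [-0.0, 0.13, 0.992, -0.0]
ft_force: [0.3, 0.1, -0.8]
finger_gap: 0.0253
finger_force: 25.0
```

{"api": "step_arm", "payload": {
  "motion": [
    {"dx":0,"dy":0,"dz":0,"turn":0},
    {"dx":0,"dy":0,"dz":0,"turn":0},
    {"dx":0,"dy":0,"dz":0,"turn":0},
    {"dx":0,"dy":0,"dz":0,"turn":0}
  ]
}}

```text
time_s: 14.52
tool_pos: [0.4945, 0.1083, 0.1893]
tcp_rot: [0.0, 0.13, 0.992, 0.0]
ft_force: [-0.7, 0.5, 0.3]
finger_gap: 0.025
finger_force: 25.0
```

Run:
```python
from h import *
s=telemetry.sense(); print(s["ft_force"],s["wrist_torque"],s["finger_gap"])
go(.4943,.1081,.188); c=cam("side"); print([proj(c,(.4943,.1081-.013,z)) for z in(.156,.132)],proj(c,(.4943,.1081,.132)))
cv2.imwrite("pics/c7.png",cv2.resize(c["img"][125:215,195:285],(600,600),interpolation=cv2.INTER_CUBIC)[:,:,::-1])
```

```text
[-0.66345497  0.50907112  0.25520045] [-0.03600301 -0.06746856 -0.00875016] 0.024952901611692835
d [ 0.0002 -0.0005  0.0027] turn 0 cur yaw 75.11 tcp [0.4945 0.1083 0.1893]
[array([232.21586612, 164.99039962]), array([232.40863354, 171.96839221])] [232.05158608 169.11462745]
```

View pics/c7.png

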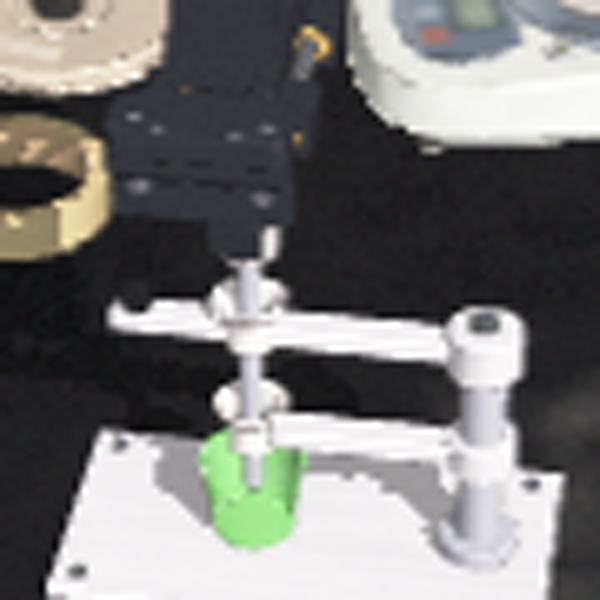

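The shaft passes through both bushings at (248,330) and (253,440). Its tip is inside the cup at (255,487). The grip's underside is at (262,265), which is z ≈ 0.156, so the tip is at ≈ 0.026. All is at rest, so I hand in.

```bash
python3 -c "
from h import *
print(order.sign_off())"
```

```text
the job is handed in; nothing more can be done
None
```

I handed the job in at about 14.5 s. The upper bushing is straight above the lower one to about 1 mm. The probe is held at rest through both bushings, its tip about half way down the cup and its grip about 24 mm above the upper bushing. No contact was felt during insertion, and the bottles and tape were not approached.

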